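# Refit the shop scale and calibrate it

## Task

Put the counter scale back together: slide the taller of the two metal sleeves fully down over its upright shaft, then fit the hub of the long pan over the shaft top until it sits level on the sleeve, the pan's long sides parallel to the scale's front edge. Stand the larger check weight upright in the middle of the pan and, with it resting there, press the round calibration button right down and let it come back up. Lower each part gently into place rather than dropping it, and leave everything else on the counter where it is.

Things in the scene. Friction and masses are not known exactly. Their poses are not given: they have to be found in the camera images.
- scale: Fixed grey scale housing, 240 (x) x 160 (y) x 40 high. Origin: centre of its underside, on the counter. Its front edge (-x side, towards the robot, parallel to its y axis) carries a dark console with a display and the calibration button; the shaft stands 45 mm behind the origin (+x). Turned by up to 0.2 rad about z.
- spindle: The scale's upright steel shaft on a spring; axes parallel to the scale's. Origin: on the axis, on top of the shoulder (flange, 52 diameter, 6 thick) that the sleeve must rest on, 66 above the counter when unloaded. The shaft is 28 in diameter to 94 above the shoulder, then tapers to 16 at 102. Sinks up to 18 under load (1 mm per 0.7 N).
- shaft_top (a point): Centre of the shaft's top end, 102 above the shoulder.
- cal_top (a point): Centre of the top of the round grey calibration button (26 diameter) on the scale's console. Pressed straight down, 6 mm of travel, about 5 N when fully down; springs back.
- cal (a joint): Travel of the calibration button: 0 up, 0.006 m fully down.
- sleeve: The taller aluminium sleeve: plain tube 70 high, 50 outer diameter, 31 bore, standing upright. Origin: centre of its lower end, z up its axis.
- pan: Steel pan: trough 150 long (its y) x 62 wide (its x), 56 inside, on a round hub 44 diameter, 40 long, bore 31 diameter, 40 deep, closed at the top. Stands on the hub. Origin: centre of the hub's lower end, z up; trough underside at 40, floor top at 45, top of the 3 mm walls at 61. Grip it across its 62 width. Fitted, the hub's lower end rests on the sleeve, 70 above the shoulder.
- weight: The larger brass check weight, 0.6 kg, standing: cylinder 44 diameter and 42 high, above it a stem 22 diameter from 45 up to 86. Origin: centre of its underside, z up. Grip it by the stem.
- short_sleeve: Bystander: shorter aluminium sleeve, 38 high, 50 diameter, same bore. Not to be used. Origin: centre of underside.
- small_weight: Bystander: smaller brass weight, 34 diameter, 58 high overall. Not to be used. Origin: centre of underside.
- candle: Bystander: pale pillar candle, 68 diameter, 100 high. Origin: centre of underside.
- oil_bottle: Bystander: amber bottle, 52 diameter, 120 high. Origin: centre of underside.
- bowl: Bystander: ceramic bowl, 120 diameter, 50 high. Origin: centre of underside.
- soap_box: Bystander: cardboard box, 60 x 100 x 50 high. Origin: centre of underside.
Mind the look-alikes: they are no part of the job. Leave any blue or red look-alike of the pan alone.

How it is judged:
On the way, in this order (a step that is already met when the one before it is completed fails the run):
1. the taller sleeve is fully down on the shaft's shoulder (horizontal distance between sleeve and spindle below 0.005 m and z of sleeve in the frame of spindle below 0.004 m and angle between sleeve's own z axis and vertical below 0.06 rad), for 0.2 s.
2. the pan is fitted on the shaft, down on the sleeve, level, parallel to the scale's front edge (all of step 1 and horizontal distance between pan and spindle below 0.006 m and z of pan in the frame of spindle between 0.065 and 0.075 m and angle between pan's own z axis and vertical below 0.07 rad and angle between the y axis of pan and the y axis of scale, either way round below 0.2 rad), for 0.2 s.
3. the larger weight stands released and at rest in the middle of the fitted pan (all of step 2 and horizontal distance between weight and pan below 0.015 m and z of weight in the frame of pan between 0.04 and 0.05 m and angle between weight's own z axis and vertical below 0.1 rad and linear speed of weight below 0.02 m/s and contact force between the fingers and weight below 0.1 N), for 0.2 s.
4. the calibration button is pressed down while the weight stands there (horizontal distance between weight and pan below 0.015 m and z of weight in the frame of pan between 0.04 and 0.05 m and angle between weight's own z axis and vertical below 0.1 rad and value of joint cal above 0.0045 m), for 0.05 s.
At the end, for the whole second after the job is handed in: Tall sleeve within 4 mm of the shoulder, 5 mm of the axis; pan hub within 5 mm of the sleeve top, 6 mm of the axis, level to 0.07 rad, length within 0.2 rad of the front edge; larger weight upright on the pan within 15 mm of its middle; all at rest; button up (all of step 2 and horizontal distance between weight and pan below 0.015 m and z of weight in the frame of pan between 0.04 and 0.05 m and angle between weight's own z axis and vertical below 0.1 rad and linear speed of each of sleeve, pan, weight below 0.02 m/s and value of joint cal below 0.0015 m); the robot touches nothing.
It fails at once if the sleeve drops down the shaft (faster than 0.4 m/s) (horizontal distance between sleeve and spindle below 0.025 m and z of sleeve in the frame of spindle between -0.02 and 0.09 m and linear speed of sleeve above 0.4 m/s).
It fails at once if the pan drops down the shaft (faster than 0.4 m/s) (horizontal distance between pan and spindle below 0.025 m and z of pan in the frame of spindle between -0.02 and 0.1 m and linear speed of pan above 0.4 m/s).
It fails at once if the weight drops into the pan (faster than 0.4 m/s) (horizontal distance between weight and pan below 0.025 m and z of weight in the frame of pan between -0.02 and 0.06 m and linear speed of weight above 0.4 m/s).
It fails at once if another thing on the counter is moved by more than 30 mm (distance of any of short_sleeve, small_weight, candle, oil_bottle, bowl, soap_box from where it was at the start of the episode above 0.03 m).
It also fails if it takes over 72 s, if anything falls off the work surface, if the arm or the gripper's body presses on something with over 40 N, if the wrist force passes 120 N, or if a joint passes its speed limit or range.

## Robot

A 6-joint arm with a two-finger parallel gripper is mounted at the origin on the work surface. World frame = base frame: x ahead of the robot, y to its left, z up, the work surface at z = 0. Lengths are in m, angles in rad, forces in N, time in s.
With the tool pointing down it reaches from about 0.25 to 0.775 m from the base axis. Payload 4 kg.
Tool frame: the origin (TCP) lies at the very end of the fingers, on their centre line; the grasp point (between the pads) lies 19 mm behind it; x points along the fingers, y is the direction in which the jaws open and shut, and the axes are right-handed (so a half turn about x gives the same grasp; the last joint's range is limited). The gripper opens to 94 mm and grips with 3 to 60 N. Pads are 16 mm wide; open, the fingers measure 119 mm over their backs; the gripper's body (75 mm by 177 mm) begins 78 mm behind the grasp point.
Start: joints at [1.156, 0.087, 1.371, -0, 1.684, -0.103], TCP at [0.169, 0.523, 0.206] pointing down, gripper open.
Joint ranges: [-3.1, 3.1], [-0.76, 2.03], [0.27, 2.55], [-1.08, 4.22], [0.17, 2.65], [-2.57, 2.57]. Speed limits (rad/s): [2.79, 2.79, 3.14, 3.14, 3.14, 3.14].

## Interface

Orientations are given as [roll, pitch, yaw] about the fixed x, y, z axes, in that order (R = Rz(yaw) Ry(pitch) Rx(roll)).
In Python, from bench import robot gives the robot as it stands.
- The arm moves only by the tool carry_out, never from a script. Its argument "targets" is a list of rows, each a list of 5 numbers: the closure, from 0 (fully open) to 1 (shut), then the shift along the tool's x, y, z in cm, then the turn about the tool's x in degrees. In form: [[fingers, tx, ty, tz, turn], ...]. A call has 1 to 20 rows; each row shifts and turns the commanded pose from where the row before left it, along the tool's axes as they then stand; what a row does not reach is not made up. A row lasts 1/10 s, in which the tool goes at most 50 mm and 8.59 degrees, less where a joint would pass 70% of its speed; a pose out of reach is approached as far as the arm can. A call is refused whole if a number of a shift passes 5 or a number of a turn 8.59, either way. A call with a gripper value outside its range is refused whole. The fingers move at their own pace and stop on an object; the grip force is fixed at half the most. Time passes only in rows, so rows that do not move let the fingers close. It gives the time, the measured TCP pose, the force and the opening at its end, in the units of the state.
- robot.get_obs(): the state, without advancing time (a new reading comes with each control period).
- robot.snapshot(name): name is "scene" or "top" or "wrist"; returns a dict with "image" (384x512x3 uint8, red, green, blue), "camera_matrix" (3x3 intrinsics, pixels), "distortion" ([k1, k2, p1, p2, k3] as OpenCV has them; the pictures are not rectified), "pose" (4x4, takes a point from camera to world coordinates). Camera axes: x right, y up, looking along -z (the intrinsics and any distortion apply to the point x, -y, -z); pixel columns grow to the right and rows downward; lengths in m; the calibration is good to about 2 mm. A picture is of the moment at which its call begins. There is no depth.
- robot.close_job(): hands the job in, once; it reports no verdict.
The state is a dict: "time": time; "joint_positions": joint angles; "qvel": joint speeds; "joint_torque": joint torques, N m; "tool_pos": TCP position; "ee_rot": TCP orientation; "wrist_force": force on the tool from outside, world axes, zero at the start; "wrist_torque": the same for the moment, N m; "width": finger opening in m.
Only numpy, scipy, OpenCV 4.12 (cv2) and the standard library are available. Lean on these libraries where they do the work, as an engineer would, in place of code of your own. Each camera call takes 0.05 s, during which the arm holds its last target. There are 200 camera calls.

## Working session

There is one attempt and no reset: what is moved stays moved. The work goes in short steps, Python scripts to look and compute and a tool call to move; the robot and the scene stay as the last step left them, time stands still between calls to the robot, and variables do not carry over. Pictures are saved under pics/ and viewed, about 8 in all and at most 12, crops included, and the job is handed in when it is done.

Besides the shell and the picture viewer there is one more tool, called after "Request:" as name([rows], argument=value, ...), one row to a line, values as JSON. carry_out: Moves the arm, as the interface text tells. Its arguments: {"type":"object","properties":{"targets":{"type":"array","items":{"type":"array","items":{"type":"number"}}}},"required":["targets"]}

```bash
ls; mkdir -p pics; python3 - <<'E'
from bench import robot
import cv2,pickle
o=robot.get_obs();print(o)
for n in("scene","top"):
    s=robot.snapshot(n);pickle.dump(s,open(f"pics/{n}0.pkl","wb"));cv2.imwrite(f"pics/{n}0.png",cv2.resize(s["image"][:,:,::-1],(800,600),interpolation=cv2.INTER_CUBIC))
    print(n,s["camera_matrix"].tolist(),s["distortion"],s["pose"].round(4).tolist())
E
```

```text
pics
{'time': 0.0, 'joint_positions': array([ 1.15591555e+00,  8.79653580e-02,  1.37223744e+00,  3.97714484e-07,
        1.68360772e+00, -1.03123376e-01]), 'qvel': array([-0.00045851, -0.00054119, -0.00077328,  0.00058787, -0.0012687 ,
       -0.00019295]), 'joint_torque': array([ 2.82333767e-04, -3.40164292e+01, -3.02431726e+01,  7.16556609e-02,
        3.27411911e-02, -1.62228312e-04]), 'tool_pos': array([0.16849675, 0.5229779 , 0.20430706]), 'ee_rot': array([-1.67409793,  1.56857846, -1.98585528]), 'wrist_force': array([-0.66309013,  0.41061538, -0.10141882]), 'wrist_torque': array([0.00192055, 0.02214747, 0.03368994]), 'width': 0.09412501990285108}
scene [[402.03175405538866, 0.0, 259.6336117205668], [0.0, 402.03175405538866, 194.2814340789498], [0.0, 0.0, 1.0]] [-0.01877235  0.          0.          0.          0.        ] [[-0.0222, -0.7187, 0.6949, 1.4698], [0.9996, -0.0276, 0.0033, -0.018], [0.0168, 0.6947, 0.7191, 1.1579], [0.0, 0.0, 0.0, 1.0]]
top [[406.3955446984592, 0.0, 250.01961972442388], [0.0, 406.3955446984592, 195.76529358541302], [0.0, 0.0, 1.0]] [-0.1327516  0.         0.         0.         0.       ] [[-0.0283, 0.9917, -0.1253, 0.2735], [-0.9996, -0.0293, -0.0059, -0.0218], [-0.0095, 0.1251, 0.9921, 1.7181], [0.0, 0.0, 0.0, 1.0]]
```

View pics/scene0.png

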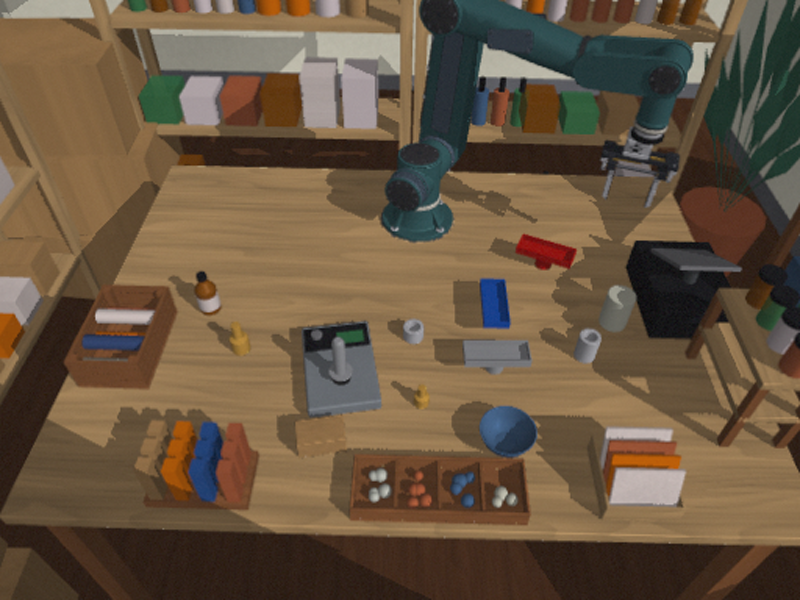

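View pics/top0.png

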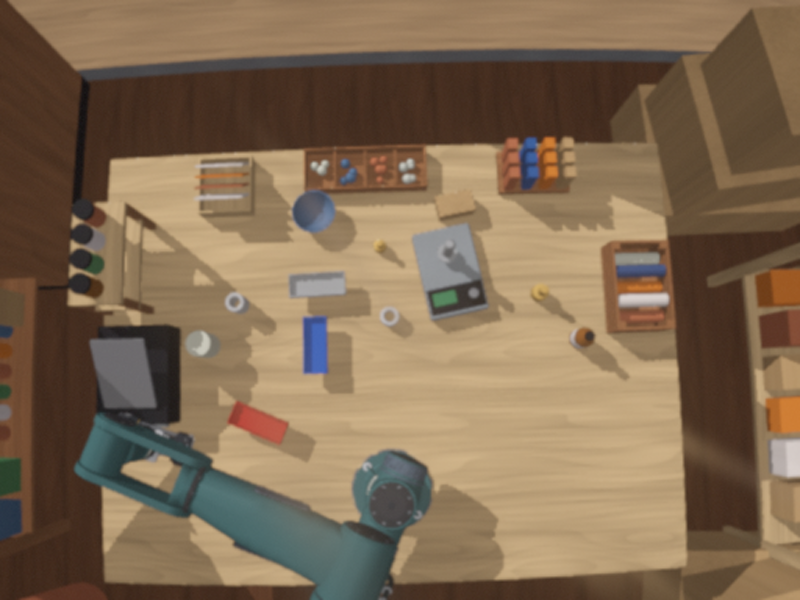

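The scene view (800x600) shows the tall sleeve at (588,345), the short sleeve at (413,330), the grey pan at (497,352), the large weight at (239,340) and the small one at (422,397). The shaft top is at (339,342) and the button at (317,335). In the top view the tall sleeve is at (235,301), the pan at (317,285), the large weight at (540,292), the shaft top at about (449,245) and the button at (474,293).

```bash
cat >h.py <<'E'
import numpy as np,cv2,pickle
from scipy.spatial.transform import Rotation as Rn
def ray(s,p):
    u=cv2.undistortPoints(np.array([[p]],float),s["camera_matrix"],s["distortion"])[0,0]
    d=s["pose"][:3,:3]@[u[0],-u[1],-1]; return s["pose"][:3,3],d/np.linalg.norm(d)
def onz(s,p,z):
    c,d=ray(s,p); return c+d*(z-c[2])/d[2]
def tri(s1,p1,s2,p2):
    c1,d1=ray(s1,p1);c2,d2=ray(s2,p2)
    t=np.linalg.lstsq(np.c_[d1,-d2],c2-c1,rcond=None)[0]
    a,b=c1+t[0]*d1,c2+t[1]*d2; return (a+b)/2,np.linalg.norm(a-b)
def project(s,P):
    T=np.linalg.inv(s["pose"]);q=T[:3,:3]@np.asarray(P)+T[:3,3]
    return cv2.projectPoints(np.array([[q[0],-q[1],-q[2]]]),np.zeros(3),np.zeros(3),s["camera_matrix"],s["distortion"])[0].ravel()
def go(o,P,jawyaw=None):
    "shift in tool axes (cm) and turn (deg) needed to bring TCP to P, jaws along jawyaw (mod pi)"
    R=Rn.from_euler('xyz',o["ee_rot"]).as_matrix()
    d=R.T@(np.asarray(P)-o["tool_pos"])*100; y=R[:,1]; cur=np.arctan2(y[1],y[0]); turn=0
    if jawyaw is not None:
        turn=-np.degrees((jawyaw-cur+np.pi/2)%np.pi-np.pi/2) # tool x is down
    print("to",np.round(P,4),"shift cm",d.round(2),"turn",round(turn,1),"tool axes",R.round(2).tolist(),"jaw",round(cur,3))
def load(n): return pickle.load(open(f"pics/{n}.pkl","rb"))
def snap(robot,n,name):
    s=robot.snapshot(n);pickle.dump(s,open(f"pics/{name}.pkl","wb"));return s
E
python3 - <<'E'
from h import *
from bench import robot
S,T=load("scene0"),load("top0")
k=lambda x,y:((x+.5)*.64-.5,(y+.5)*.64-.5)
for n,a,b in[("shaft",(339,340),(449,244)),("button",(317,335),(474,293)),("weighttop",(237,325),(540,289)),("sleevetop",(590,335),(235,301)),("short",(414,324),(389,316))]:
    P,g=tri(S,k(*a),T,k(*b));print(n,P.round(3),round(g,4))
print("sleeve",onz(T,k(235.5,301),.07),"weight",onz(T,k(540,290),.086))
# pan, scale by mask in top view
im=T["image"];hsv=cv2.cvtColor(im,cv2.COLOR_RGB2HSV)
grey=((hsv[...,1]<60)).astype(np.uint8)
for n,(x0,y0,x1,y1),z in[("pan",(275,260,360,310),.061),("scale",(400,215,500,330),.04),("sleeve",(215,285,255,320),.07)]:
    m=np.zeros_like(grey);a,b=k(x0,y0);c,d=k(x1,y1);sl=np.s_[int(b):int(d),int(a):int(c)];m[sl]=grey[sl]
    cs=cv2.findContours(m,0,1)[0];c=max(cs,key=cv2.contourArea);r=cv2.minAreaRect(c)
    pts=np.array([onz(T,p,z) for p in cv2.boxPoints(r)]);ctr=pts.mean(0);e=pts[1]-pts[0],pts[2]-pts[1]
    print(n,r,ctr.round(4),[(round(np.linalg.norm(v),4),round(float(np.arctan2(v[1],v[0])),3)) for v in e])
E
```

```text
shaft [ 0.621 -0.161  0.167] 0.0028
button [ 0.512 -0.23   0.055] 0.0054
weighttop [ 0.514 -0.406  0.084] 0.0051
sleevetop [0.507 0.401 0.075] 0.0044
short [ 0.459 -0.004  0.043] 0.0035
sleeve [0.50759313 0.39873878 0.07      ] weight [ 0.51070287 -0.40269004  0.086     ]
pan ((202.643798828125, 181.6571044921875), (15.765003204345703, 36.319374084472656), 86.18592071533203) [0.5476 0.1826 0.061 ] [(np.float64(0.1514), -1.535), (np.float64(0.0661), -3.094)]
scale ((287.5645751953125, 173.44662475585938), (57.189273834228516, 38.52592849731445), 77.00537872314453) [ 0.5764 -0.1721  0.04  ] [(np.float64(0.1641), -1.367), (np.float64(0.2436), -2.965)]
sleeve ((151.0, 193.5), (13.0, 14.0), 90.0) [0.5033 0.3969 0.07  ] [(np.float64(0.0591), -1.602), (np.float64(0.0542), -3.141)]
```

Scale yaw is about 0.19 and the derived shaft position (0.620,-0.163) agrees with triangulation. The tall sleeve measures 75 mm high, as it should. Next I plan the first move.

```bash
python3 - <<'E'
from h import *
from bench import robot
o=robot.get_obs();go(o,[.507,.399,.26],.78)
T=load("top0");k=lambda x,y:((x+.5)*.64-.5,(y+.5)*.64-.5)
print("candle",onz(T,k(200,343),.1))
E
```

```text
to [0.507 0.399 0.26 ] shift cm [-5.56 -1.43 36.02] turn 27.4 tool axes [[-0.0, 0.31, 0.95], [-0.0, 0.95, -0.31], [-1.0, -0.0, -0.0]] jaw 1.259
candle [0.39636708 0.48483053 0.1       ]
```

Request:
carry_out([
  [0,-5,0,0,0],
  [0,-2,0,2,4],
  [0,0,0,4,4],
  [0,0,0,4,0],
  [0,0,0,4,0],
  [0,0,0,4,0],
  [0,0,0,4,0],
  [0,0,0,4,0],
  [0,0,-1.4,4,0],
  [0,0,0,4,0],
  [0,1.4,0,2,0],
  [0,0,0,0,0],
  [0,0,0,0,0],
])

```text
time: 1.4
tool_pos: [0.4876, 0.3593, 0.2596]
ee_rot: [-2.437, 1.567, -2.888]
wrist_force: [0.1, 0.7, 0.7]
width: 0.0942
```

```bash
cat >w.py <<'E'
import sys
from h import *
from bench import robot
o=robot.get_obs();s=snap(robot,"wrist",sys.argv[1]);print(o["time"],o["tool_pos"].round(4),o["width"],s["pose"].round(3).tolist())
cv2.imwrite(f"pics/{sys.argv[1]}.png",s["image"][:,:,::-1])
E
python3 w.py w1; python3 - <<'E'
from h import *
s=load("w1");print([ (P,project(s,P).round(0)) for P in([.507,.399,.07],[.5476,.1826,.061])])
from bench import robot
go(robot.get_obs(),[.507,.399,.15],.78)
E
```

```text
1.4 [0.4876 0.3593 0.2596] 0.0941737771156914 [[0.435, -0.872, -0.223, 0.421], [0.9, 0.421, 0.11, 0.391], [-0.002, -0.249, 0.969, 0.439], [0.0, 0.0, 0.0, 1.0]]
[([0.507, 0.399, 0.07], array([288., 179.])), ([0.5476, 0.1826, 0.061], array([171., 261.]))]
to [0.507 0.399 0.15 ] shift cm [11.06  4.39  0.09] turn 19.5 tool axes [[-0.0, 0.43, 0.9], [-0.0, 0.9, -0.43], [-1.0, -0.0, -0.0]] jaw 1.121
```

View pics/w1.png

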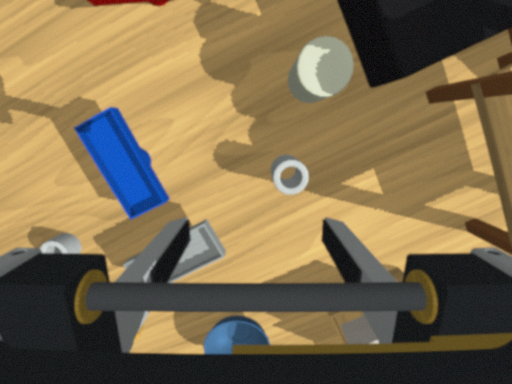

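The sleeve's top ring shows at (290,176), close to the prediction of (288,179). The jaws lie along the image's x direction and clear the candle. I'll refine the ring centre.

```bash
cat >>h.py <<'E'
def blob(im,c,r,lo,hi=256,smax=60):
    "ellipses (centre, axes) of grey contours with lo<V<hi, S<smax near c"
    h=cv2.cvtColor(im,cv2.COLOR_RGB2HSV);x,y=int(c[0]),int(c[1]);x0,y0=max(x-r,0),max(y-r,0);h=h[y0:y+r,x0:x+r]
    m=((h[...,2]>=lo)&(h[...,2]<hi)&(h[...,1]<smax)).astype(np.uint8)
    for q in cv2.findContours(m,cv2.RETR_CCOMP,cv2.CHAIN_APPROX_NONE)[0]:
        if len(q)>12 : 
            e=cv2.fitEllipse(q);yield np.array(e[0])+[x0,y0],np.array(e[1]),cv2.contourArea(q)
E
python3 - <<'E'
from h import *
s=load("w1")
for lo in(140,170,190):
  for c,a,A in blob(s["image"],(290,176),26,lo): print(lo,c.round(1),a.round(1),A,onz(s,c,.07).round(4))
from bench import robot
go(robot.get_obs(),[.507,.399,.15])
print("box",[onz(s,p,.05).round(3) for p in((205,222),(224,250))])
E
```

```text
140 [290.7 176.7] [34.1 35.7] 955.5 [0.5054 0.4038 0.07  ]
140 [290.9 176.9] [21.6 22.3] 377.0 [0.5058 0.4039 0.07  ]
170 [290.8 177. ] [33.3 35.1] 916.0 [0.5059 0.4037 0.07  ]
170 [291.  177.2] [22.6 23.8] 419.0 [0.5063 0.4038 0.07  ]
190 [290.9 177.3] [32.3 33.9] 856.0 [0.5064 0.4036 0.07  ]
190 [291. 177.] [24.  24.6] 463.0 [0.5061 0.4039 0.07  ]
to [0.507 0.399 0.15 ] shift cm [11.06  4.39  0.09] turn 0 tool axes [[-0.0, 0.43, 0.9], [-0.0, 0.9, -0.43], [-1.0, -0.0, -0.0]] jaw 1.121
box [array([0.517, 0.258, 0.05 ]), array([0.572, 0.262, 0.05 ])]
```

Request:
carry_out([
  [0,0,2.4,-0.1,0],
  [0,2,2.4,-0.2,0],
  [0,4,0,0,0],
  [0,4,0,0,0],
  [0,1,0,0,0],
  [0,0,0,0,0],
  [0,0,0,0,0],
])

```text
time: 2.15
tool_pos: [0.5072, 0.4047, 0.1543]
ee_rot: [1.096, 1.567, 0.645]
wrist_force: [0.6, 0.5, 0.5]
width: 0.0943
```

```bash
python3 w.py w2; python3 - <<'E'
from h import *
from bench import robot
s=load("w2");p=project(s,[.506,.4038,.07]);print(p)
for lo in(140,170,190):
  for c,a,A in blob(s["image"],p,45,lo): print(lo,c.round(1),a.round(1),A,onz(s,c,.07).round(4))
go(robot.get_obs(),[.506,.4038,.031])
E
```

```text
2.15 [0.5072 0.4047 0.1543] 0.0943330720565272 [[0.434, -0.871, -0.23, 0.44], [0.901, 0.421, 0.107, 0.436], [0.004, -0.253, 0.967, 0.333], [0.0, 0.0, 0.0, 1.0]]
[254.43805392 198.21144299]
140 [254.6 197.1] [46.1 49.7] 1775.5 [0.505  0.4045 0.07  ]
140 [254.8 198.1] [29.  30.3] 685.0 [0.506  0.4042 0.07  ]
170 [254.4 197.9] [45.3 47.8] 1698.0 [0.5057 0.4039 0.07  ]
170 [254.7 198.2] [30.8 31.7] 763.0 [0.5061 0.4041 0.07  ]
190 [254.5 198.3] [44.7 46.2] 1620.0 [0.5061 0.4038 0.07  ]
190 [254.8 198.1] [32.2 33. ] 831.0 [0.5061 0.4042 0.07  ]
to [0.506  0.4038 0.031 ] shift cm [12.41 -0.22 -0.16] turn 0 tool axes [[0.0, 0.44, 0.9], [0.0, 0.9, -0.44], [-1.0, 0.0, 0.0]] jaw 1.12
```

Request:
carry_out([
  [0,3,-0.1,-0.1,0],
  [0,3,-0.1,0,0],
  [0,3,0,0,0],
  [0,2,0,0,0],
  [0,1,0,0,0],
  [0,0,0,0,0],
  [0.6,0,0,0,0],
  [0.6,0,0,0,0],
  [0.6,0,0,0,0],
  [0.6,0,0,0,0],
  [0.6,0,0,0,0],
  [0.6,0,0,0,0],
])

```text
time: 3.4
tool_pos: [0.5054, 0.4024, 0.0318]
ee_rot: [1.354, 1.57, 0.903]
wrist_force: [-0.6, 0.3, 0.4]
width: 0.05
```

Request:
carry_out([
  [0.6,1.5,0,0,0],
  [0.6,-2,0,0,0],
  [0.6,-3,0,0,0],
  [0.6,-3,0,0,7],
  [0.6,-4,0,0,7],
  [0.6,-4,0,0,7],
  [0.6,-4,0,0,7],
  [0.6,-3,0,0,7],
  [0.6,0,0,0,7],
  [0.6,0,0,0,7],
  [0.6,0,0,0,4],
  [0.6,0,0,0,0],
])

```text
time: 4.6
tool_pos: [0.505, 0.402, 0.2457]
ee_rot: [-1.183, 1.569, -2.56]
wrist_force: [0.2, -0.2, -1.9]
width: 0.0502
```

```bash
python3 - <<'E'
from h import *
from bench import robot
o=robot.get_obs();print(o["time"],o["tool_pos"],o["width"],o["joint_positions"],o["wrist_force"]);go(o,[.639,-.26,.255],.19)
E
```

```text
4.6 [0.5050134  0.40198706 0.24565882] 0.050216426881882756 [5.84490255e-01 3.02685250e-01 1.03966069e+00 3.37470611e-06
 1.80060348e+00 3.89986029e-01] [ 0.22897359 -0.16782905 -1.8848565 ]
to [ 0.639 -0.26   0.255] shift cm [-0.9   0.35 67.54] turn 0.3 tool axes [[-0.0, 0.98, 0.19], [-0.0, 0.19, -0.98], [-1.0, -0.0, 0.0]] jaw 0.195
```

The first row of that call pushed 1.5 cm down instead of up. That was my sign slip, so the sleeve may have slid in the fingers and I'll check its height in the grip. First I'll carry it to the staging point.

Request:
carry_out([
  [0.6,-1,0,2,0],
  [0.6,0,0,4,0],
  [0.6,0,0,4,0],
  [0.6,0,0,4,0],
  [0.6,0,0,4,0],
  [0.6,0,0,4,0],
  [0.6,0,0,4,0],
  [0.6,0,0,4,0],
  [0.6,0,0,4,0],
  [0.6,0,0,4,0],
  [0.6,0,0,4,0],
  [0.6,0,0,4,0],
  [0.6,0,0,4,0],
  [0.6,0,0,4,0],
  [0.6,0,0,4,0],
  [0.6,0,0,4,0],
  [0.6,0,0,3,0],
  [0.6,0,0.3,2.5,0],
  [0.6,0,0,0,0],
  [0.6,0,0,0,0],
])

```text
time: 6.6
tool_pos: [0.6377, -0.2606, 0.2564]
ee_rot: [-2.504, 1.57, 2.402]
wrist_force: [0.5, 0.4, -1.3]
width: 0.0501
```

```bash
python3 w.py w3; python3 - <<'E'
from h import *
from bench import robot
s=load("w3");print(project(s,[.62,-.162,.168]),project(s,[.512,-.23,.05]))
o=robot.get_obs();print(o["time"]);go(o,[.62,-.162,.255],.19)
S=snap(robot,"scene","scene1");p=project(S,o["tool_pos"]);print(p)
x,y=int(p[0]),int(p[1]);cv2.imwrite("pics/c1.png",np.hstack([cv2.resize(S["image"][y-45:y+55,x-50:x+50,::-1],(400,400),interpolation=cv2.INTER_CUBIC),cv2.resize(s["image"][:,:,::-1],(400,400))]))
E
```

```text
6.6 [ 0.6377 -0.2606  0.2564] 0.05006545756958509 [[0.981, -0.187, -0.048, 0.623], [0.193, 0.95, 0.246, -0.189], [-0.001, -0.251, 0.968, 0.435], [0.0, 0.0, 0.0, 1.0]]
[258.66073038  94.13548412] [172.99000091 137.79509247]
6.65
to [ 0.62  -0.162  0.255] shift cm [ 0.18  0.13 -9.93] turn 0.3 tool axes [[-0.0, 0.98, 0.19], [0.0, 0.19, -0.98], [-1.0, -0.0, -0.0]] jaw 0.195
[181.62975242 201.30171115]
```

View pics/c1.png

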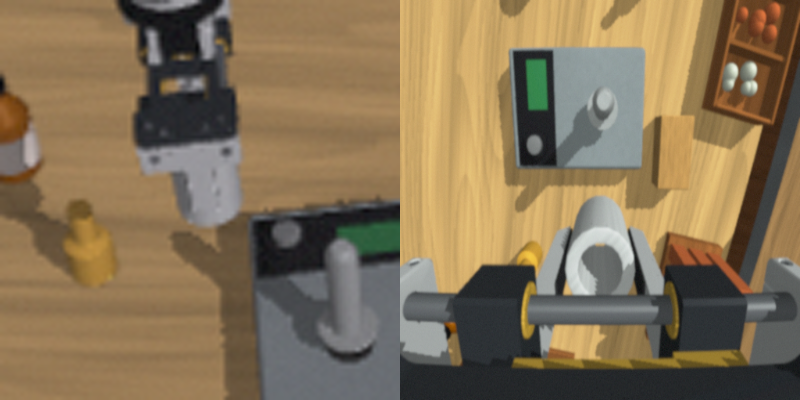

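The left crop shows the sleeve held upright. The right one (wrist, squeezed) shows the shaft top at wrist pixel (260,94), against a prediction of (259,94). The sleeve ring is at (257,251) and the button at (171,139). I'll measure the sleeve's offset and height in the grip, and the shaft centre.

```bash
python3 - <<'E'
from h import *
from bench import robot
s=load("w3");o=robot.get_obs();P=o["tool_pos"]
for lo in(185,205,220):
  print("lo",lo)
  for c,a,A in blob(s["image"],(257,250),60,lo):
    if A>600:
      C,d=ray(s,c); t=(P[:2]-C[:2])@d[:2]/(d[:2]@d[:2]); print(" ring",c.round(1),a.round(1),A,"at TCP axis:",(C+t*d).round(4)-P.round(4))
for lo in(150,165,180,200):
  for c,a,A in blob(s["image"],(260,96),26,lo):
    if A>30: print("shaft",lo,c.round(1),a.round(1),A,onz(s,c,.168).round(4))
for lo in(100,120,140):
  for c,a,A in blob(s["image"],(171,139),18,lo):
    if A>60: print("button",lo,c.round(1),a.round(1),A,onz(s,c,.05).round(4))
f=s["camera_matrix"][0,0];print("f",f)
g=cv2.cvtColor(s["image"],6)
print(g[80:112:2,246:276:2])
E
```

```text
lo 185
 ring [256.7 241.5] [63.6 94.4] 2831.5 at TCP axis: [-0.0011 -0.0002  0.0219]
lo 205
 ring [254.3 252. ] [60.7 77.1] 1530.0 at TCP axis: [-0.0025 -0.0004  0.0362]
lo 220
shaft 150 [262.9  92. ] [49.8 60.6] 1857.5 [ 0.6235 -0.1593  0.168 ]
shaft 165 [243.2  96.8] [ 4.6 14. ] 41.5 [ 0.6062 -0.1671  0.168 ]
shaft 165 [265.1 102.5] [24.1 37.1] 493.0 [ 0.6274 -0.1682  0.168 ]
shaft 180 [273.2 106.4] [ 6.9 16.9] 44.0 [ 0.6357 -0.1702  0.168 ]
shaft 180 [261.5  94.9] [14.9 18.8] 215.5 [ 0.6227 -0.1622  0.168 ]
button 100 [171.6 138.4] [17.3 17.5] 236.0 [ 0.5102 -0.2312  0.05  ]
button 120 [171.7 138.2] [15.2 15.8] 186.5 [ 0.5102 -0.2309  0.05  ]
f 270.12527933562086
[[155 156 152 155 159 156 158 157 158 155 156 157 158 155 156]
 [153 154 154 155 156 152 153 154 157 155 155 155 157 158 156]
 [153 153 154 148 142 139 150 160 166 165 162 160 155 155 156]
 [153 153 149 129 131 149 160 174 181 180 174 175 163 157 156]
 [160 157 122 118 139 162 177 184 190 190 185 182 173 161 155]
 [170 136 105 126 157 180 189 188 189 190 195 189 177 169 164]
 [166 112 105 134 178 191 188 189 187 186 190 192 181 170 176]
 [144 100 104 152 187 188 192 188 188 186 187 188 181 165 174]
 [139 100 105 165 189 188 191 189 188 189 185 182 173 161 167]
 [138  90 103 164 187 190 189 191 190 189 186 178 165 153 162]
 [135  87  94 139 180 187 187 189 187 190 187 168 152 144 165]
 [122  90  92 109 159 182 188 187 185 189 174 149 138 137 171]
 [119  94  91  95 113 155 174 177 177 162 138 128 124 141 177]
 [123 103  88  89  91 101 118 125 125 115 111 114 123 163 179]
 [125 119  91  87  86  90  91  90  96 100  98 110 153 178 179]
 [122 122 100  83  84  87  84  84  90  88  98 148 179 181 181]]
```

Request:
carry_out([
  [0.6,0,0.1,-2,0],
  [0.6,0,0.1,-3,0],
  [0.6,0,0.1,-3,0],
  [0.6,0,0,-1.9,0],
  [0.6,1,0,0,0],
  [0.6,2,0,0,0],
  [0.6,1.3,0,0,0],
  [0.6,0,0,0,0],
  [0.6,0,0,0,0],
])

```text
time: 7.6
tool_pos: [0.6221, -0.1625, 0.2128]
ee_rot: [-1.964, 1.57, 2.942]
wrist_force: [-0.7, -0.6, -0.5]
width: 0.0498
```

```bash
python3 w.py w4; python3 - <<'E'
from h import *
from bench import robot
o=robot.get_obs();go(o,[.6215,-.1625,.18],.19)
s=load("w4")
S=snap(robot,"scene","scene2");p=project(S,o["tool_pos"]);print(p)
x,y=int(p[0]),int(p[1]);cv2.imwrite("pics/c2.png",np.hstack([cv2.resize(S["image"][y-45:y+55,x-50:x+50,::-1],(400,400),interpolation=cv2.INTER_CUBIC),cv2.resize(s["image"][150:350,160:360,::-1],(400,400),interpolation=cv2.INTER_CUBIC)]))
E
```

```text
7.6 [ 0.6221 -0.1625  0.2128] 0.04982417349408544 [[0.981, -0.188, -0.047, 0.607], [0.194, 0.95, 0.246, -0.091], [-0.001, -0.251, 0.968, 0.392], [0.0, 0.0, 0.0, 1.0]]
to [ 0.6215 -0.1625  0.18  ] shift cm [ 3.38 -0.1  -0.02] turn 0.2 tool axes [[0.0, 0.98, 0.19], [-0.0, 0.19, -0.98], [-1.0, 0.0, 0.0]] jaw 0.194
[214.78880511 207.88478206]
```

View pics/c2.png

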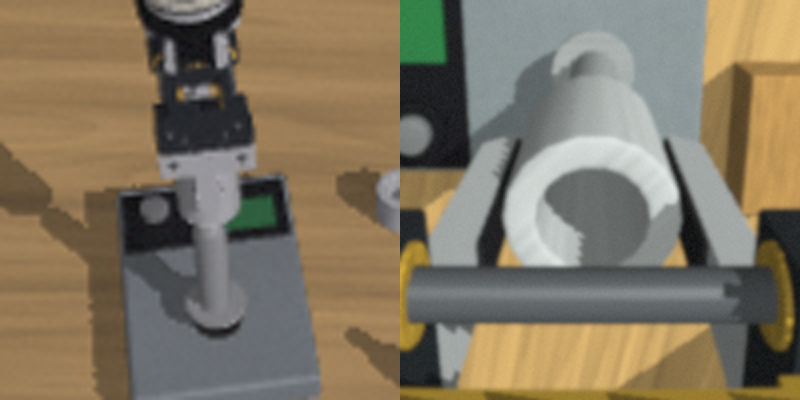

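The sleeve stands right over the shaft in both views: scene crop axes about 209 against 211 px, wrist crop 594 against 593. I'll lower it slowly and watch the force.

Request:
carry_out([
  [0.6,1,0,0,0],
  [0.6,1,0,0,0],
  [0.6,1,0,0,0],
  [0.6,0,0,0,0],
  [0.6,0,0,0,0],
])

```text
time: 8.2
tool_pos: [0.6224, -0.1624, 0.1836]
ee_rot: [0.075, 1.57, -1.302]
wrist_force: [-0.4, -1.8, 0.2]
width: 0.0501
```

Request:
carry_out([
  [0.6,1,0,0,0],
  [0.6,1,0,0,0],
  [0.6,1,0,0,0],
  [0.6,0,0,0,0],
  [0.6,0,0,0,0],
])

```text
time: 8.7
tool_pos: [0.6224, -0.1629, 0.1524]
ee_rot: [-0.161, 1.569, -1.538]
wrist_force: [1.9, -4.2, 0.9]
width: 0.0501
```

The shaft pushes the sleeve about 4 N towards -y, so I'll ease 1 mm that way.

Request:
carry_out([
  [0.6,0,0.03,0.1,0],
  [0.6,0,0,0,0],
  [0.6,1,0,0,0],
  [0.6,1,0,0,0],
  [0.6,1,0,0,0],
  [0.6,0,0,0,0],
  [0.6,0,0,0,0],
])

```text
time: 9.4
tool_pos: [0.6225, -0.163, 0.1222]
ee_rot: [-1.687, 1.57, -3.064]
wrist_force: [1.1, -5.4, -1.0]
width: 0.0497
```

Request:
carry_out([
  [0.6,0,0.03,0.2,0],
  [0.6,0,0,0,0],
  [0.6,0,0,0,0],
])

```text
time: 9.7
tool_pos: [0.6229, -0.1635, 0.1226]
ee_rot: [-2.692, 1.568, 2.215]
wrist_force: [-0.4, -0.1, -1.0]
width: 0.0499
```

Lateral force is gone. Now down to the shoulder, with the TCP expected at about 0.098 minus any sinking.

Request:
carry_out([
  [0.6,0.8,0,0,0],
  [0.6,0.8,0,0,0],
  [0.6,0.4,0,0,0],
  [0.6,0.3,0,0,0],
  [0.6,0.2,0,0,0],
  [0.6,0,0,0,0],
  [0.6,0,0,0,0],
])

```text
time: 10.4
tool_pos: [0.6236, -0.1647, 0.0987]
ee_rot: [1.359, 1.57, -0.018]
wrist_force: [-0.6, -0.4, -0.6]
width: 0.05
```

Request:
carry_out([
  [0.6,0.3,0,0,0],
  [0.6,0.2,0,0,0],
  [0.6,0,0,0,0],
  [0.6,0,0,0,0],
])

```text
time: 10.8
tool_pos: [0.6234, -0.1646, 0.0933]
ee_rot: [-2.518, 1.57, 2.389]
wrist_force: [-0.3, -0.5, -0.7]
width: 0.0502
```

Request:
carry_out([
  [0.6,0.3,0,0,0],
  [0.6,0.3,0,0,0],
  [0.6,0,0,0,0],
  [0.6,0,0,0,0],
])

```text
time: 11.2
tool_pos: [0.6239, -0.1648, 0.088]
ee_rot: [1.147, 1.57, -0.229]
wrist_force: [0.5, 0.3, 1.3]
width: 0.05
```

```bash
python3 w.py w5; python3 - <<'E'
from h import *
from bench import robot
o=robot.get_obs();print(o["wrist_force"])
s=load("w5")
S=snap(robot,"scene","scene3");p=project(S,o["tool_pos"]);print(p)
x,y=int(p[0]),int(p[1]);cv2.imwrite("pics/c3.png",np.hstack([cv2.resize(S["image"][y-55:y+45,x-50:x+50,::-1],(400,400),interpolation=cv2.INTER_CUBIC),cv2.resize(s["image"][100:300,160:360,::-1],(400,400),interpolation=cv2.INTER_CUBIC)]))
E
```

```text
11.2 [ 0.6239 -0.1648  0.088 ] 0.0499915634048525 [[0.981, -0.188, -0.05, 0.608], [0.194, 0.949, 0.247, -0.093], [0.001, -0.252, 0.968, 0.267], [0.0, 0.0, 0.0, 1.0]]
[0.02777869 1.38154292 0.68710891]
[216.45551941 233.10335361]
```

View pics/c3.png

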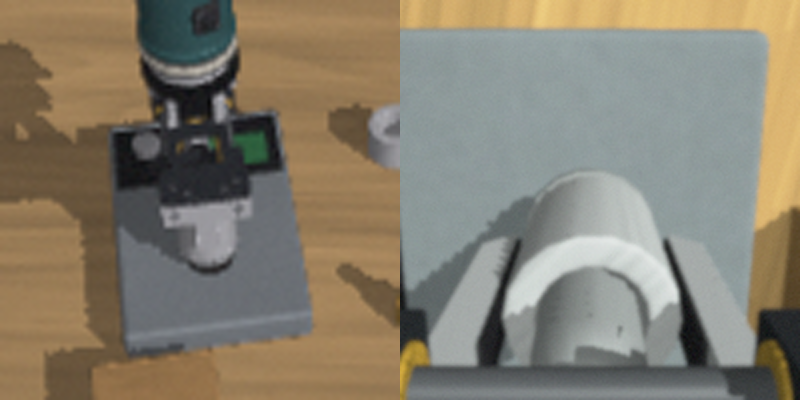

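The sleeve looks seated: the scene crop shows no shaft below it and the shoulder is hidden under its end. I'll press a little more to confirm by spring force.

Request:
carry_out([
  [0.6,0.3,0,0,0],
  [0.6,0.2,0,0,0],
  [0.6,0,0,0,0],
  [0.6,0,0,0,0],
])

```text
time: 11.7
tool_pos: [0.6239, -0.1648, 0.0831]
ee_rot: [1.142, 1.57, -0.234]
wrist_force: [0.0, 0.8, 4.6]
width: 0.0499
```

Request:
carry_out([
  [0.6,-0.4,0,0,0],
  [0.6,-0.3,0,0,0],
  [0.6,0,0,0,0],
  [0.6,0,0,0,0],
  [0.4,0,0,0,0],
  [0.2,0,0,0,0],
  [0.1,0,0,0,0],
  [0.1,0,0,0,0],
  [0.1,-1,0,0,0],
  [0.1,-2,0,0,0],
  [0.1,-4,0,0,0],
  [0,-4,0,0,0],
  [0,-4,0,0,0],
  [0,-2,0,0,0],
  [0,0,0,0,0],
  [0,0,0,0,0],
])

```text
time: 13.3
tool_pos: [0.6235, -0.1647, 0.2596]
ee_rot: [1.154, 1.57, -0.222]
wrist_force: [0.1, -0.2, -0.9]
width: 0.0941
```

```bash
python3 - <<'E'
from h import *
from bench import robot
o=robot.get_obs()
print(o["time"],o["tool_pos"])
go(o,[.535,.09,.26],.05)
E
```

```text
13.3 [ 0.62348579 -0.16469847  0.25956768]
to [0.535 0.09  0.26 ] shift cm [ -0.05  -3.76 -26.7 ] turn 8.3 tool axes [[0.0, 0.98, 0.19], [-0.0, 0.19, -0.98], [-1.0, 0.0, 0.0]] jaw 0.194
```

Request:
carry_out([
  [0,0,0,-2,0],
  [0,0,-0.6,-4,0],
  [0,0,-0.8,-4,0],
  [0,0,-0.8,-4,0],
  [0,0,-0.8,-4,0],
  [0,0,-0.8,-4,0],
  [0,0,0,-3,0],
  [0,0,0,-1.7,4],
  [0,0,0,0,4.3],
  [0,0,0,0,0],
  [0,0,0,0,0],
])

```text
time: 14.4
tool_pos: [0.5336, 0.0906, 0.2578]
ee_rot: [-1.65, 1.568, 3.114]
wrist_force: [0.8, -0.0, 0.4]
width: 0.0939
```

```bash
python3 w.py w6; python3 - <<'E'
from h import *
s=load("w6")
print([project(s,P).round() for P in([.5476,.1826,.061],[.507,.110,.061],[.577,.1826,.061])])
E
```

```text
14.4 [0.5336 0.0906 0.2578] 0.09391127498680472 [[0.999, -0.052, -0.01, 0.529], [0.053, 0.967, 0.251, 0.163], [-0.003, -0.251, 0.968, 0.437], [0.0, 0.0, 0.0, 1.0]]
[array([271., 110.]), array([239., 162.]), array([293., 111.])]
```

View pics/w6.png

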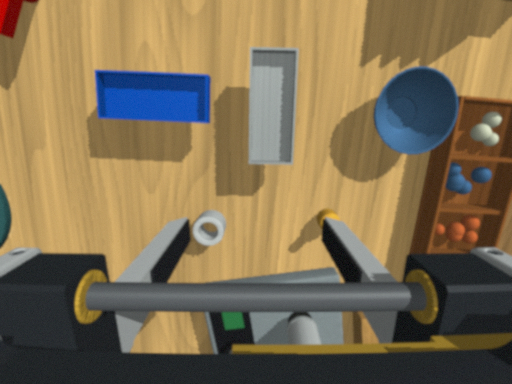

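The grey pan's rim spans from (249,48) to (298,50) and down to (248,162)–(294,163). I'll measure it with a mask.

```bash
python3 - <<'E'
from h import *
from bench import robot
s=load("w6");h=cv2.cvtColor(s["image"],cv2.COLOR_RGB2HSV)
m=np.zeros(h.shape[:2],np.uint8);sl=np.s_[40:172,238:308];m[sl]=(h[sl][...,1]<45)&(h[sl][...,2]>70)
c=max(cv2.findContours(m,0,1)[0],key=cv2.contourArea)
w=np.array([onz(s,p[0].astype(float),.061)[:2]*1000 for p in c],np.float32)
print(cv2.contourArea(c),cv2.minAreaRect(w)); q=cv2.boxPoints(cv2.minAreaRect(w));print(q.round(1))
a=cv2.approxPolyDP(c,5,True)[:,0];print(a.tolist(),[onz(s,p.astype(float),.061)[:2].round(4).tolist() for p in a])
E
```

```text
5209.5 ((548.583251953125, 184.38568115234375), (61.706809997558594, 150.0314178466797), 1.8026819229125977)
[[515.4 258.4]
 [520.1 108.4]
 [581.8 110.4]
 [577.1 260.3]]
[[251, 47], [249, 163], [292, 163], [297, 49]] [[0.5171, 0.2582], [0.5216, 0.1096], [0.5816, 0.1128], [0.5758, 0.2591]]
```

Pan at (0.5486, 0.1844), measured 61.7 x 150.0 (nominal 62 x 150), yaw +0.03. Going to it.

Request:
carry_out([
  [0,1,0.5,-2,1.3],
  [0,2,0.5,-3,0],
  [0,3,0.5,-3,0],
  [0,3,0.5,-1.3,0],
  [0,3,0,0,0],
  [0,2,0,0,0],
  [0,0,0,0,0],
  [0,0,0,0,0],
])

```text
time: 15.25
tool_pos: [0.5517, 0.1832, 0.1194]
ee_rot: [-1.57, 1.57, -3.114]
wrist_force: [1.0, 0.2, 0.6]
width: 0.0941
```

```bash
python3 - <<'E'
from h import *
from bench import robot
o=robot.get_obs();print(o["time"]);go(o,[.5486,.1844,.031],.031)
E
```

```text
15.25
to [0.5486 0.1844 0.031 ] shift cm [ 8.84 -0.29 -0.13] turn -0.3 tool axes [[-0.0, 1.0, 0.03], [-0.0, 0.03, -1.0], [-1.0, -0.0, 0.0]] jaw 0.026
```

Request:
carry_out([
  [0,2,-0.2,-0.1,0],
  [0,2.5,-0.1,0,0],
  [0,2,0,0,0],
  [0,1.5,0,0,0],
  [0,0.5,0,0,0],
  [0,0,0,0,0],
  [0.3,0,0,0,0],
  [0.5,0,0,0,0],
  [0.5,0,0,0,0],
  [0.5,0,0,0,0],
  [0.5,0,0,0,0],
  [0.5,0,0,0,0],
])

```text
time: 16.45
tool_pos: [0.5493, 0.1845, 0.0351]
ee_rot: [1.742, 1.569, 0.198]
wrist_force: [1.1, 0.1, 2.2]
width: 0.0618
```

Request:
carry_out([
  [0.5,-0.5,0,0,0],
  [0.5,-1,0,0,0],
  [0.5,-2,0,0,0],
  [0.5,-3,0,0,0],
  [0.5,-3.5,0,0,0],
  [0.5,-3.5,0,0,-2],
  [0.5,-3.5,0,0,-3],
  [0.5,-3,0,0,-3],
  [0.5,-2,0,0,-1],
  [0.5,0,0,0,0],
  [0.5,0,0,0,0],
])

```text
time: 17.55
tool_pos: [0.5484, 0.1844, 0.2541]
ee_rot: [-1.812, 1.57, 3.084]
wrist_force: [0.9, -0.3, -3.1]
width: 0.062
```

```bash
python3 - <<'E'
from h import *
from bench import robot
o=robot.get_obs();print(o["time"],o["wrist_force"],o["wrist_torque"],o["width"]);go(o,[.6237,-.1648,.255],.19)
E
```

```text
17.55 [ 0.89531897 -0.2903484  -3.1450019 ] [-0.11267675  0.0437598  -0.0722675 ] 0.06203394441640543
to [ 0.6237 -0.1648  0.255 ] shift cm [-0.09  1.03 35.71] turn -0.4 tool axes [[-0.0, 0.98, 0.18], [0.0, 0.18, -0.98], [-1.0, -0.0, -0.0]] jaw 0.184
```

Request:
carry_out([
  [0.5,0,0,0.7,0],
  [0.5,0,0,1.5,0],
  [0.5,0,0.1,2.5,0],
  [0.5,0,0.1,3,0],
  [0.5,0,0.2,3.2,0],
  [0.5,0,0.2,3.2,0],
  [0.5,0,0.2,3.2,0],
  [0.5,0,0.2,3.2,0],
  [0.5,0,0,3.2,0],
  [0.5,0,0,3.2,0],
  [0.5,0,0,3,0],
  [0.5,0,0,2.4,0],
  [0.5,0,0,1.7,0],
  [0.5,0,0,1.0,0],
  [0.5,0,0,0.5,0],
  [0.5,0,0,0.2,0],
  [0.5,0,0,0,0],
  [0.5,0,0,0,0],
])

```text
time: 19.35
tool_pos: [0.6238, -0.1637, 0.2547]
ee_rot: [2.084, 1.57, 0.698]
wrist_force: [0.2, 0.4, -3.2]
width: 0.0622
```

```bash
python3 w.py w7; python3 - <<'E'
from h import *
from bench import robot
o=robot.get_obs();print(o["time"],o["wrist_force"]);go(o,[.6237,-.1648,.205],.19)
s=load("w7")
S=snap(robot,"scene","scene4");p=project(S,o["tool_pos"]);print(p)
x,y=int(p[0]),int(p[1]);cv2.imwrite("pics/c4.png",np.hstack([cv2.resize(S["image"][y-45:y+55,x-50:x+50,::-1],(400,400),interpolation=cv2.INTER_CUBIC),cv2.resize(s["image"][100:350,130:380,::-1],(400,400),interpolation=cv2.INTER_CUBIC)]))
E
```

```text
19.35 [ 0.6238 -0.1637  0.2547] 0.06216535748183988 [[0.983, -0.179, -0.047, 0.609], [0.185, 0.951, 0.247, -0.092], [0.0, -0.251, 0.968, 0.434], [0.0, 0.0, 0.0, 1.0]]
19.4 [-0.53087485 -0.58299985 -2.50355645]
to [ 0.6237 -0.1648  0.205 ] shift cm [ 4.98 -0.03  0.1 ] turn -0.3 tool axes [[0.0, 0.98, 0.18], [0.0, 0.18, -0.98], [-1.0, 0.0, -0.0]] jaw 0.185
[213.51286894 199.2607953 ]
```

View pics/c4.png

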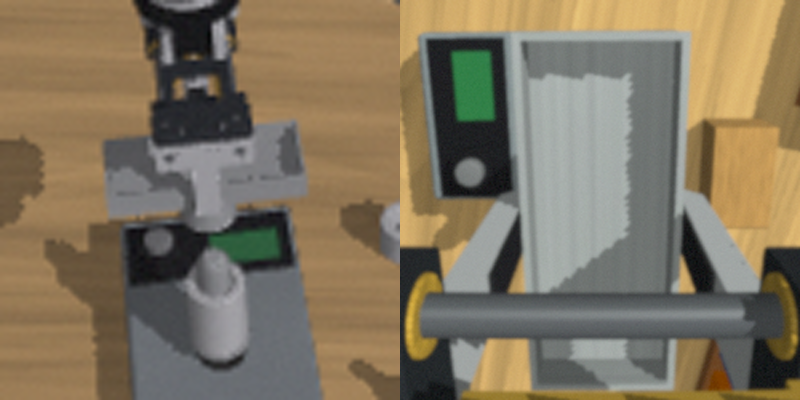

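The scene crop shows the sleeve seated on the shoulder. The pan is level, its hub (209,215) is over the shaft top (212,255), and its long side is parallel to the console edge. Lowering.

Request:
carry_out([
  [0.5,1,0,0.1,0],
  [0.5,2,0,0,0],
  [0.5,2,0,0,0],
  [0.5,1,0,0,0],
  [0.5,1,0,0,0],
  [0.5,0,0,0,0],
  [0.5,0,0,0,0],
])

```text
time: 20.15
tool_pos: [0.6241, -0.1656, 0.1849]
ee_rot: [1.592, 1.57, 0.205]
wrist_force: [0.0, 0.8, -3.4]
width: 0.0624
```

Request:
carry_out([
  [0.5,0.5,0,0,0],
  [0.5,0.5,0,0,0],
  [0.5,0.4,0,0,0],
  [0.5,0.3,0,0,0],
  [0.5,0,0,0,0],
  [0.5,0,0,0,0],
])

```text
time: 20.75
tool_pos: [0.6241, -0.1656, 0.1678]
ee_rot: [1.644, 1.57, 0.257]
wrist_force: [-1.6, 0.8, -1.6]
width: 0.0616
```

Request:
carry_out([
  [0.5,0.4,0,0,0],
  [0.5,0.3,0,0,0],
  [0.5,0.2,0,0,0],
  [0.5,0,0,0,0],
  [0.5,0,0,0,0],
])

```text
time: 21.25
tool_pos: [0.6242, -0.1657, 0.1594]
ee_rot: [1.202, 1.57, -0.185]
wrist_force: [-2.6, 2.2, 5.6]
width: 0.0618
```

Spring force rises as expected (about 0.8 N/mm), so the hub is on the sleeve. I'll back off to near zero force and release.

Request:
carry_out([
  [0.5,-0.4,0,0,0],
  [0.5,-0.4,0,0,0],
  [0.5,0,0,0,0],
  [0.5,0,0,0,0],
  [0.4,0,0,0,0],
  [0.2,0,0,0,0],
  [0,0,0,0,0],
  [0,0,0,0,0],
  [0,0,0,0,0],
  [0,-1,0,0,0],
  [0,-2,0,0,0],
  [0,-3,0,0,0],
  [0,-4,0,0,0],
  [0,-2,0,0,0],
  [0,0,0,0,0],
  [0,0,0,0,0],
])

```text
time: 22.85
tool_pos: [0.624, -0.1657, 0.2866]
ee_rot: [1.068, 1.57, -0.319]
wrist_force: [-0.1, -0.7, -1.1]
width: 0.094
```

```bash
python3 w.py w8; python3 - <<'E'
from h import *
from bench import robot
o=robot.get_obs();print(o["time"],o["wrist_force"],o["joint_positions"])
s=load("w8")
S=snap(robot,"scene","scene5");p=project(S,[.624,-.165,.15]);print(p)
x,y=int(p[0]),int(p[1]);cv2.imwrite("pics/c5.png",np.hstack([cv2.resize(S["image"][y-45:y+55,x-50:x+50,::-1],(400,400),interpolation=cv2.INTER_CUBIC),cv2.resize(s["image"][100:350,130:380,::-1],(400,400),interpolation=cv2.INTER_CUBIC)]))
go(o,[.5107,-.402,.28],1.1);go(o,[.5,-.31,.30],.19)
E
```

```text
22.85 [ 0.624  -0.1657  0.2866] 0.09401523599331582 [[0.983, -0.178, -0.047, 0.609], [0.184, 0.951, 0.247, -0.094], [0.001, -0.252, 0.968, 0.466], [0.0, 0.0, 0.0, 1.0]]
22.9 [-0.23595656 -0.20083133 -1.1551249 ] [-3.47428903e-01  3.09174605e-01  9.54012082e-01  1.27509361e-05
  1.88047793e+00 -5.31265232e-01]
[215.23077338 221.28705002]
to [ 0.5107 -0.402   0.28  ] shift cm [  0.51 -15.42  21.18] turn -52.5 tool axes [[-0.0, 0.98, 0.18], [0.0, 0.18, -0.98], [-1.0, -0.0, -0.0]] jaw 0.184
to [ 0.5  -0.31  0.3 ] shift cm [ -1.48 -14.79  11.93] turn -0.4 tool axes [[-0.0, 0.98, 0.18], [0.0, 0.18, -0.98], [-1.0, -0.0, -0.0]] jaw 0.184
```

View pics/c5.png

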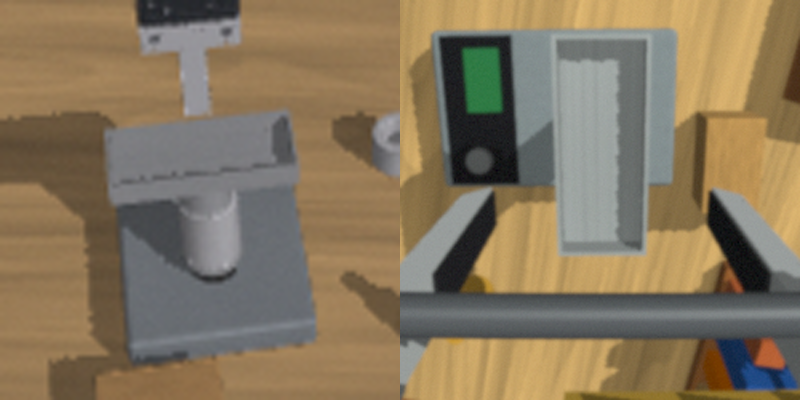

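The pan sits level on the sleeve: the scene crop shows the hub on the sleeve at (208,195), with its long side parallel to the console edge. Now the large weight. I'll measure the pan centre from w8 while moving to stage.

Request:
carry_out([
  [0,0,-1,2,0],
  [0,0,-2,3.5,0],
  [0,0,-2,3.5,0],
  [0,0,-2,3.5,0],
  [0,0,-2,3.5,0],
  [0,0,-2,3.5,0],
  [0,0,-2,3.5,0],
  [0,0,-1.5,3.5,0],
  [0,1,-0.8,2.5,0],
  [0,1,0,1,0],
  [0.3,0,0,0,0],
  [0.3,0,0,0,0],
])

```text
time: 24.15
tool_pos: [0.5288, -0.4871, 0.2647]
ee_rot: [-2.786, 1.567, 2.111]
wrist_force: [0.1, 0.3, 0.1]
width: 0.0812
```

```bash
python3 w.py w9; python3 - <<'E'
from h import *
def pan(n,box,z):
    s=load(n);h=cv2.cvtColor(s["image"],cv2.COLOR_RGB2HSV)
    m=np.zeros(h.shape[:2],np.uint8);y0,y1,x0,x1=box;sl=np.s_[y0:y1,x0:x1];m[sl]=(h[sl][...,2]>150)&(h[sl][...,1]<45)
    c=np.concatenate([q for q in cv2.findContours(m,0,1)[0] if cv2.contourArea(q)>40])
    w=np.array([onz(s,p[0].astype(float),z)[:2]*1000 for p in c],np.float32);print(z,cv2.minAreaRect(w))
for z in(.185,.190,.195):pan("w8",(118,262,222,296),z)
s=load("w9");p=project(s,[.511,-.402,.086]);print(p)
h=cv2.cvtColor(s["image"],cv2.COLOR_RGB2HSV);x,y=map(int,p);
m=((h[...,0]>12)&(h[...,0]<30)&(h[...,1]>130)).astype(np.uint8)
cs=cv2.findContours(m,0,1)[0]
for q in cs:
    if cv2.contourArea(q)>100: print(cv2.boundingRect(q),cv2.contourArea(q))
cv2.imwrite("pics/c6.png",cv2.resize(s["image"][max(0,y-60):y+60,x-60:x+60,::-1],(480,480),interpolation=cv2.INTER_CUBIC));print(x-60,max(0,y-60))
E
```

```text
24.15 [ 0.5288 -0.4871  0.2647] 0.08120677465909792 [[0.983, -0.18, -0.045, 0.514], [0.185, 0.952, 0.244, -0.416], [-0.001, -0.248, 0.969, 0.444], [0.0, 0.0, 0.0, 1.0]]
0.185 ((625.8031616210938, -164.78102111816406), (71.62661743164062, 155.99053955078125), 10.691153526306152)
0.19 ((625.5101318359375, -163.52120971679688), (70.35021209716797, 153.21070861816406), 10.691166877746582)
0.195 ((625.217041015625, -162.26129150390625), (69.07374572753906, 150.4308624267578), 10.691157341003418)
[255.35606783 113.0834632 ]
(148, 338, 26, 15) 235.0
(155, 312, 347, 43) 5981.0
(386, 269, 30, 56) 711.0
(96, 269, 31, 56) 717.0
(193, 224, 124, 59) 4120.5
(151, 219, 27, 32) 197.5
(135, 163, 38, 37) 830.0
(239, 107, 33, 34) 792.5
(403, 98, 109, 154) 8043.0
(424, 0, 69, 45) 2488.0
195 53
```

View pics/c6.png

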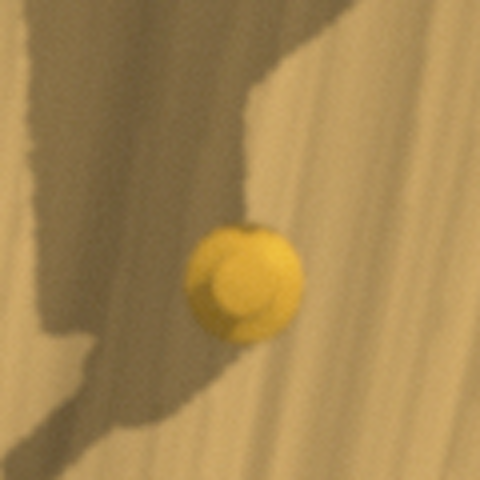

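The weight is nearly under the camera: stem top at wrist pixel (256.4,123.4), body centre (255.5,124). Pan yaw is 0.187, in line with the scale.

```bash
python3 - <<'E'
from h import *
from bench import robot
s=load("w9");print(onz(s,(256.4,123.4),.086),onz(s,(255.5,124),.042))
W=onz(s,(256.4,123.4),.086);go(robot.get_obs(),[W[0],W[1],.047])
E
```

```text
[ 0.51468661 -0.41432828  0.086     ] [ 0.51359357 -0.41518298  0.042     ]
to [ 0.5147 -0.4143  0.047 ] shift cm [21.92 -0.07 -7.37] turn 0 tool axes [[-0.0, 0.98, 0.18], [0.0, 0.18, -0.98], [-1.0, -0.0, -0.0]] jaw 0.186
```

Request:
carry_out([
  [0.3,0,0,-2,0],
  [0.3,1,0,-3,0],
  [0.3,3,0,-2.3,0],
  [0.3,4,0,0,0],
  [0.3,4,0,0,0],
  [0.3,1,0,0,0],
  [0.3,0,0,0,0],
  [0.3,0,0,0,0],
])

```text
time: 25.0
tool_pos: [0.5163, -0.4172, 0.1393]
ee_rot: [0.652, 1.567, -0.735]
wrist_force: [-0.2, -0.1, 0.6]
width: 0.0661
```

```bash
python3 w.py w10; python3 - <<'E'
from h import *
from bench import robot
o=robot.get_obs();s=load("w10");p=project(s,[.5147,-.4143,.086]);print(p)
h=cv2.cvtColor(s["image"],cv2.COLOR_RGB2HSV);x,y=map(int,p);q=s["image"][y-45:y+45,x-45:x+45]
hh=h[y-45:y+45,x-45:x+45]
for v in(170,185,200):
    m=((hh[...,0]>14)&(hh[...,0]<30)&(hh[...,1]>150)&(hh[...,2]>v)).astype(np.uint8)
    for c in cv2.findContours(m,0,1)[0]:
        if cv2.contourArea(c)>80: b=cv2.minEnclosingCircle(c);print(v,np.round(b[0],1)+[x-45,y-45],b[1],cv2.contourArea(c),onz(s,np.array(b[0])+[x-45,y-45],.086).round(4))
cv2.imwrite("pics/c7.png",cv2.resize(q[:,:,::-1],(450,450),interpolation=cv2.INTER_CUBIC));print(x-45,y-45)
go(o,[.5147,-.4143,.047])
E
```

```text
25.0 [ 0.5163 -0.4172  0.1393] 0.06613214324612554 [[0.983, -0.178, -0.049, 0.501], [0.185, 0.951, 0.25, -0.345], [0.003, -0.255, 0.967, 0.318], [0.0, 0.0, 0.0, 1.0]]
[255.57067224 203.88974291]
170 [255.9 193.1] 21.423051834106445 932.0 [ 0.5132 -0.4045  0.086 ]
185 [256.  193.6] 21.00105094909668 797.5 [ 0.5133 -0.4049  0.086 ]
200 [256.7 191. ] 18.183866500854492 456.0 [ 0.5134 -0.4024  0.086 ]
210 158
to [ 0.5147 -0.4143  0.047 ] shift cm [ 9.3  -0.14 -0.41] turn 0 tool axes [[0.0, 0.98, 0.18], [-0.0, 0.18, -0.98], [-1.0, 0.0, 0.0]] jaw 0.184
```

View pics/c7.png

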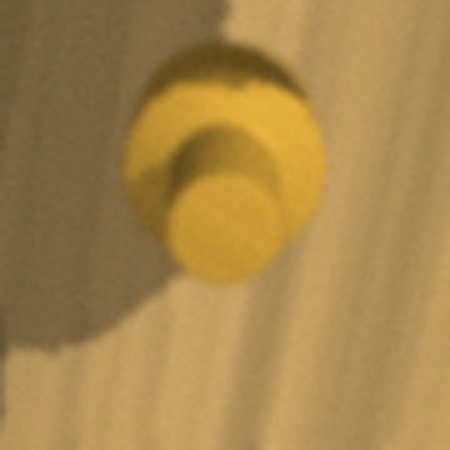

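The stem top is at (254.8,202.8), against a prediction of (255.6,203.9), so the position is confirmed to about 1 mm. Grasping the stem.

Request:
carry_out([
  [0.3,2,-0.1,-0.3,0],
  [0.3,2.5,0,-0.1,0],
  [0.3,2.5,0,0,0],
  [0.3,1.5,0,0,0],
  [0.3,0.5,0,0,0],
  [0.3,0,0,0,0],
  [0.6,0,0,0,0],
  [0.9,0,0,0,0],
  [0.9,0,0,0,0],
  [0.9,0,0,0,0],
  [0.9,0,0,0,0],
  [0.9,0,0,0,0],
  [0.9,0,0,0,0],
])

```text
time: 26.35
tool_pos: [0.5137, -0.413, 0.0465]
ee_rot: [1.378, 1.57, -0.009]
wrist_force: [0.8, 0.1, 0.3]
width: 0.0214
```

Request:
carry_out([
  [0.9,-0.5,0,0,0],
  [0.9,-1.5,0,0,0],
  [0.9,-3,0,0,0],
  [0.9,-4,0,0,0],
  [0.9,-4,0,0,0],
  [0.9,-4,0,0,0],
  [0.9,-3.5,0,0,0],
  [0.9,-2,0,0,0],
  [0.9,-1,0,0,0],
  [0.9,0,0,0,0],
  [0.9,0,0,0,0],
])

```text
time: 27.45
tool_pos: [0.5129, -0.4128, 0.2796]
ee_rot: [-2.537, 1.568, 2.359]
wrist_force: [0.6, 0.5, -6.1]
width: 0.0211
```

```bash
python3 - <<'E'
from h import *
from bench import robot
o=robot.get_obs();print(o["time"],o["wrist_force"],o["wrist_torque"],o["width"]);go(o,[.6243,-.1648,.285],.187)
E
```

```text
27.45 [ 0.60206598  0.45403841 -6.10404484] [-0.074032    0.03782824 -0.00673945] 0.021105378903545434
to [ 0.6243 -0.1648  0.285 ] shift cm [ -0.51  15.48 -22.34] turn -0.2 tool axes [[-0.0, 0.98, 0.18], [0.0, 0.18, -0.98], [-1.0, -0.0, -0.0]] jaw 0.184
```

Request:
carry_out([
  [0.9,-0.5,0.4,-0.6,0],
  [0.9,0,0.8,-1.2,0],
  [0.9,0,1.5,-2,0],
  [0.9,0,2,-2.9,0],
  [0.9,0,2,-2.9,0],
  [0.9,0,2,-2.9,0],
  [0.9,0,2,-2.9,0],
  [0.9,0,1.8,-2.6,0],
  [0.9,0,1.4,-2,0],
  [0.9,0,0.8,-1.2,0],
  [0.9,0,0.5,-0.8,0],
  [0.9,0,0.2,-0.4,0],
  [0.9,0,0,0,0],
  [0.9,0,0,0,0],
])

```text
time: 28.85
tool_pos: [0.6234, -0.1657, 0.2865]
ee_rot: [-0.589, 1.57, -1.977]
wrist_force: [0.2, -0.1, -5.4]
width: 0.0214
```

```bash
python3 - <<'E'
from h import *
from bench import robot
o=robot.get_obs();print(o["time"]);go(o,[.6243,-.1648,.22])
S=snap(robot,"scene","scene6");p=project(S,[.624,-.165,.18]);x,y=map(int,p)
s=snap(robot,"wrist","w11")
cv2.imwrite("pics/c8.png",np.hstack([cv2.resize(S["image"][y-55:y+45,x-50:x+50,::-1],(400,400),interpolation=cv2.INTER_CUBIC),cv2.resize(s["image"][100:350,130:380,::-1],(400,400),interpolation=cv2.INTER_CUBIC)]))
E
```

```text
28.85
to [ 0.6243 -0.1648  0.22  ] shift cm [ 6.65  0.11 -0.08] turn 0 tool axes [[-0.0, 0.98, 0.18], [-0.0, 0.18, -0.98], [-1.0, -0.0, 0.0]] jaw 0.182
```

View pics/c8.png

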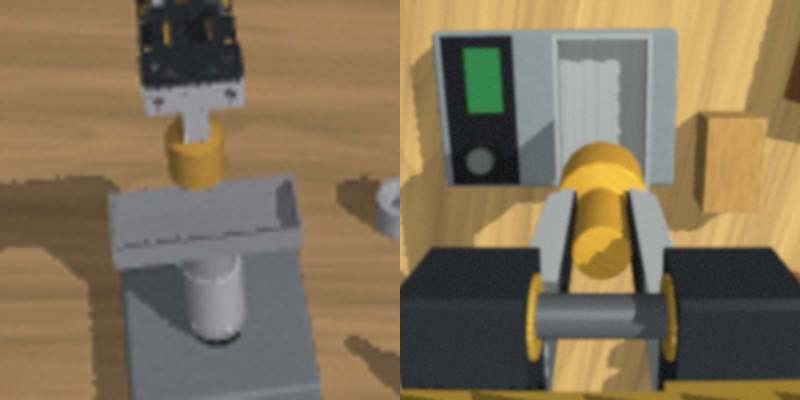

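The weight hangs upright over the middle of the pan, with both views centred. Lowering gently; that was my twelfth and last picture.

Request:
carry_out([
  [0.9,0.5,0.1,-0.1,0],
  [0.9,1.5,0,0,0],
  [0.9,1.5,0,0,0],
  [0.9,1,0,0,0],
  [0.9,0.7,0,0,0],
  [0.9,0.5,0,0,0],
  [0.9,0.3,0,0,0],
  [0.9,0,0,0,0],
  [0.9,0,0,0,0],
])

```text
time: 29.85
tool_pos: [0.6248, -0.1636, 0.2271]
ee_rot: [1.14, 1.57, -0.247]
wrist_force: [0.1, -0.3, -5.0]
width: 0.0215
```

Request:
carry_out([
  [0.9,0.3,0,0,0],
  [0.9,0.3,0,0,0],
  [0.9,0.3,0,0,0],
  [0.9,0.2,0,0,0],
  [0.9,0,0,0,0],
  [0.9,0,0,0,0],
])

```text
time: 30.45
tool_pos: [0.6249, -0.1637, 0.2164]
ee_rot: [1.096, 1.569, -0.291]
wrist_force: [0.7, -0.0, -0.7]
width: 0.0213
```

Request:
carry_out([
  [0.9,0.2,0,0,0],
  [0.9,0.1,0,0,0],
  [0.9,0,0,0,0],
  [0.9,0,0,0,0],
])

```text
time: 30.85
tool_pos: [0.6249, -0.1636, 0.2131]
ee_rot: [1.108, 1.569, -0.279]
wrist_force: [0.3, -0.4, 0.7]
width: 0.0213
```

Request:
carry_out([
  [0.75,0,0,0,0],
  [0.65,0,0,0,0],
  [0.5,0,0,0,0],
  [0.4,0,0,0,0],
  [0.3,0,0,0,0],
  [0.3,0,0,0,0],
  [0.3,0,0,0,0],
  [0.3,0,0,0,0],
  [0.3,-0.5,0,0,0],
  [0.3,-1,0,0,0],
  [0.3,-2,0,0,0],
  [0.3,-3,0,0,0],
  [0.3,-3,0,0,0],
  [0.3,-2,0,0,0],
  [0.3,0,0,0,0],
])

```text
time: 32.35
tool_pos: [0.6256, -0.1639, 0.3331]
ee_rot: [1.051, 1.561, -0.336]
wrist_force: [-1.1, 1.0, -0.0]
width: 0.066
```

```bash
python3 - <<'E'
from h import *
from bench import robot
o=robot.get_obs();print(o["time"],o["width"]);go(o,[.5102,-.2311,.28],1.757)
s=snap(robot,"wrist","w12");S=snap(robot,"scene","scene7");T=snap(robot,"top","top7")
h=lambda i:cv2.cvtColor(i["image"],cv2.COLOR_RGB2HSV)
# weight: brass blobs
for n,i,z in(("wrist",s,.25),("scene",S,.21),):
    H=h(i);m=((H[...,0]>14)&(H[...,0]<30)&(H[...,1]>165)&(H[...,2]>90)).astype(np.uint8)
    print(n,"expect stem top",project(i,[.6248,-.164,.25]).round(1),"base",project(i,[.6248,-.164,.166]).round(1))
    for c in cv2.findContours(m,0,1)[0]:
        if cv2.contourArea(c)>60: print(" ",cv2.boundingRect(c),cv2.contourArea(c))
# button from wrist and earlier views
a=load("w3");C=project(s,[.5102,-.2311,.05]);print("button px",C)
for lo in(100,120,140):
  for c,ax,A in blob(s["image"],C,18,lo):
    if A>60: print(lo,c.round(1),ax.round(1),onz(s,c,.05).round(4),"tri",[v.round(4) if hasattr(v,"round") else v for v in tri(a,(171.6,138.3),s,c)])
E
```

```text
32.35 0.06602813066316632
to [ 0.5102 -0.2311  0.28  ] shift cm [  5.23 -12.62   4.47] turn 89.9 tool axes [[0.01, 0.98, 0.18], [-0.0, 0.18, -0.98], [-1.0, 0.01, 0.0]] jaw 0.184
wrist expect stem top [255.2 198.1] base [254.8 180.7]
  (174, 313, 298, 41) 2650.0
  (371, 302, 16, 22) 136.5
  (372, 271, 13, 30) 88.5
  (126, 271, 23, 53) 467.0
  (237, 168, 36, 42) 1065.0
  (282, 53, 20, 22) 305.0
scene expect stem top [213.5 200.6] base [215.2 218.3]
  (209, 198, 13, 22) 94.0
  (114, 99, 15, 7) 64.0
  (280, 57, 7, 22) 61.5
  (335, 55, 23, 30) 503.0
  (167, 47, 18, 34) 87.0
button px [183.70252236 191.96382177]
```

The weight stands in the pan where expected in both views (wrist x 237–273, scene x 209–222). Next I refine the button, which is in shadow so I need a lower threshold.

```bash
python3 - <<'E'
from h import *
a=load("w3")
for n in("w12","w8","w11"):
  s=load(n);C=project(s,[.5102,-.2311,.05])
  for lo in(60,75):
    for c,ax,A in blob(s["image"],C,16,lo,256,90):
      if A>60: P,g=tri(a,(171.6,138.3),s,c);print(n,lo,c.round(1),ax.round(1),A,onz(s,c,.05).round(4),"tri",P.round(4),round(g,4))
E
```

```text
w12 60 [183.9 193.1] [13.9 14. ] 151.0 [ 0.5107 -0.2332  0.05  ] tri [ 0.513  -0.23    0.0603] 0.0002
w12 75 [183.8 193.2] [12.1 12.6] 118.5 [ 0.5106 -0.2333  0.05  ] tri [ 0.5131 -0.23    0.0606] 0.0004
w8 60 [178.7 200.3] [14.8 15.2] 173.5 [ 0.5103 -0.2337  0.05  ] tri [ 0.5131 -0.2299  0.0609] 0.0004
w8 75 [178.7 200.2] [12.1 13.3] 125.0 [ 0.5103 -0.2335  0.05  ] tri [ 0.5129 -0.23    0.0602] 0.0004
w11 60 [179.5 200.3] [15.5 15.6] 188.0 [ 0.5106 -0.2333  0.05  ] tri [ 0.5129 -0.23    0.0598] 0.0001
w11 75 [179.4 200.4] [13.5 13.9] 146.0 [ 0.5104 -0.2336  0.05  ] tri [ 0.5132 -0.2299  0.0609] 0.0003
```

Button at (0.513,-0.230), top at z ≈ 0.055–0.060. I'll move off along the scale's front direction, close the fingers and turn 90° so the gripper body stays clear of the pan.

Request:
carry_out([
  [0.3,0,-1.5,0.5,0],
  [0.3,0,-3,1,0],
  [0.5,0,-3,1.2,0],
  [0.8,0,-3,1.2,0],
  [1,0,-1.75,0.5,0],
  [1,0,0,0,-8],
  [1,0,0,0,-8],
  [1,0,0,0,-8],
  [1,0,0,0,-8],
  [1,0,0,0,-8],
  [1,0,0,0,-8],
  [1,0,0,0,-8],
  [1,0,0,0,-8],
  [1,0,0,0,-8],
  [1,0,0,0,-8],
  [1,0,0,0,-8],
  [1,0,0,0,-2],
  [1,0,0,0,0],
  [1,0,0,0,0],
])

```text
time: 34.4
tool_pos: [0.5118, -0.229, 0.3259]
ee_rot: [2.404, 1.568, 2.587]
wrist_force: [-0.6, 0.2, 0.2]
width: 0.0007
```

```bash
python3 - <<'E'
from h import *
from bench import robot
o=robot.get_obs();print(o["time"],o["width"],o["joint_positions"].round(3));go(o,[.513,-.230,.08],1.755)
E
```

```text
34.4 0.0007315758495811528 [-0.522  0.123  1.095  0.     1.927 -2.276]
to [ 0.513 -0.23   0.08 ] shift cm [24.59 -0.17  0.15] turn -0.1 tool axes [[-0.0, -0.18, 0.98], [0.0, 0.98, 0.18], [-1.0, 0.0, -0.0]] jaw 1.754
```

Request:
carry_out([
  [1,2,-0.1,0.1,0],
  [1,4,0,0,0],
  [1,4,0,0,0],
  [1,4,0,0,0],
  [1,4,0,0,0],
  [1,3,0,0,0],
  [1,2,0,0,0],
  [1,1.4,0,0,0],
  [1,0,0,0,0],
  [1,0,0,0,0],
])

```text
time: 35.4
tool_pos: [0.5137, -0.2302, 0.0841]
ee_rot: [-0.621, 1.57, -0.438]
wrist_force: [0.3, -0.0, 1.0]
width: 0.0005
```

Request:
carry_out([
  [1,0.7,0,0,0],
  [1,0.7,0,0,0],
  [1,0.5,0,0,0],
  [1,0.3,0,0,0],
  [1,0,0,0,0],
  [1,0,0,0,0],
])

```text
time: 36.0
tool_pos: [0.5132, -0.2299, 0.0618]
ee_rot: [2.16, 1.571, 2.344]
wrist_force: [-0.1, 0.5, 1.3]
width: 0.0007
```

Request:
carry_out([
  [1,0.3,0,0,0],
  [1,0.2,0,0,0],
  [1,0,0,0,0],
  [1,0,0,0,0],
])

```text
time: 36.4
tool_pos: [0.5136, -0.2301, 0.057]
ee_rot: [-0.6, 1.57, -0.416]
wrist_force: [-1.3, 1.2, 6.2]
width: 0.0006
```

Request:
carry_out([
  [1,0.2,0,0,0],
  [1,0,0,0,0],
  [1,0,0,0,0],
])

```text
time: 36.7
tool_pos: [0.5136, -0.2301, 0.0566]
ee_rot: [-0.682, 1.57, -0.498]
wrist_force: [-3.5, 2.8, 11.7]
width: 0.0005
```

There is a hard stop at z=0.0566 with 11.7 N, after a soft rise of about 5 N over 5 mm. That means the button is fully down. Retracting.

Request:
carry_out([
  [1,0,0,0,0],
  [1,-0.5,0,0,0],
  [1,-1,0,0,0],
  [1,-2,0,0,0],
  [1,-4,0,0,0],
  [1,-4,0,0,0],
  [1,-4,0,0,0],
  [1,-4,0,0,0],
  [1,-4,0,0,0],
  [1,-2,0,-4,0],
  [1,0,0,-5,0],
  [1,0,0,-5,0],
  [1,0,0,0,0],
  [1,0,0,0,0],
  [1,0,0,0,0],
])

```text
time: 38.2
tool_pos: [0.3765, -0.2555, 0.3091]
ee_rot: [1.062, 1.57, 1.246]
wrist_force: [-0.1, -0.1, 0.7]
width: 0.0007
```

```bash
python3 - <<'E'
from h import *
from bench import robot
o=robot.get_obs();print(o["time"],o["tool_pos"],o["wrist_force"])
S=snap(robot,"scene","scene8");T=snap(robot,"top","top8");S7=load("scene7");T0=load("top0")
def brass(i,x0,y0,x1,y1):
    H=cv2.cvtColor(i["image"],cv2.COLOR_RGB2HSV)[y0:y1,x0:x1];m=((H[...,0]>14)&(H[...,0]<30)&(H[...,1]>165)&(H[...,2]>90)).astype(np.uint8)
    return [(cv2.boundingRect(c),cv2.contourArea(c)) for c in cv2.findContours(m,0,1)[0] if cv2.contourArea(c)>40]
print(brass(S7,190,180,240,230),brass(S,190,180,240,230))
d=cv2.absdiff(S["image"],S7["image"]).max(2)[185:262,185:245];print("change at scale since weight placed",(d>40).sum())
# top view changes since start, outside handled areas
d=(cv2.absdiff(T["image"],T0["image"]).max(2)>50).astype(np.uint8)
for c in cv2.findContours(d,0,1)[0]:
    if cv2.contourArea(c)>12:print(cv2.boundingRect(c),cv2.contourArea(c))
E
```

```text
38.2 [ 0.37651732 -0.25551406  0.30910952] [-0.08158169 -0.08122694  0.6513988 ]
[((19, 18, 13, 22), 94.0)] [((19, 18, 13, 22), 118.5)]
change at scale since weight placed 40
(203, 375, 15, 9) 78.5
(483, 365, 20, 12) 61.0
(237, 343, 50, 33) 502.0
(225, 335, 21, 11) 62.5
(257, 323, 24, 26) 227.5
(291, 321, 26, 19) 190.0
(282, 311, 10, 8) 16.5
(176, 273, 63, 62) 1960.0
(48, 266, 169, 109) 5777.0
(164, 206, 11, 7) 36.5
(152, 191, 19, 14) 95.5
(144, 187, 8, 12) 25.5
(197, 186, 39, 17) 443.5
(249, 180, 120, 136) 5606.0
(185, 174, 35, 16) 112.0
(302, 149, 7, 11) 36.0
(284, 148, 11, 12) 76.0
```

```bash
python3 -c "
from bench import robot
print(robot.close_job())"
```

```text
the job is handed in; nothing more can be done
None
```

The scale is back together and the job is handed in at about 38 s of the 72 s allowed; no verdict was reported. The tall sleeve is down on the shoulder and the long pan sits level on it. The larger weight stands in the middle of the pan, and I pressed the calibration button once and released it.

**Checks that agreed**
- **Sleeve and pan:** pushing down on each gave the spring's rising force, so both were seated. The views showed the pan level, with its yaw at 0.187 rad against about 0.19 for the scale.
- **Weight:** its outline in the scene camera was in the same place before and after the button press.
- **Button:** it gave about 5 N over 5 mm and then a hard stop at 11.7 N.
- **Robot:** the arm is clear of everything, with wrist force near zero.

**Errors and weaker checks**
- **Sign slip:** lifting the sleeve, my first row pushed it 1.5 cm down. It slid about 5 mm in the fingers; it still seated properly.
- **Camera disagreement:** the overhead camera and the wrist camera differed by 5–10 mm in y for the sleeve and the large weight. I used the wrist camera, and the grasps bore it out.
- **Pan centre:** the last pan width measured 69–72 mm against 62. I took the centre from the arm's position when the pan seated; the measured centre was about 3 mm away.
- **Button return and bystanders:** neither was measured. I did not check that the button came back up after I retracted. The final overhead comparison was partly hidden by the arm; nothing but the parts handled was touched on purpose.

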